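# Pin the rocker into its clevis on the model arm bracket

## Robot

A 7-joint arm with a two-finger parallel gripper is mounted at the origin on the work surface. World frame = base frame: x ahead of the robot, y to its left, z up, the work surface at z = 0. Lengths are in mm, angles in degrees, forces in N, time in s.
With the tool pointing down it reaches from about 400 to 750 mm from the base axis. Payload 19.5 kg.
Tool frame: the origin (TCP) lies at the centre of the arm's flange, where the gripper is bolted on; the fingertips stand 173 mm ahead of it and the grasp point (between the pads) lies 155 mm ahead of it (bot.tcp_to_grasp is the distance from the TCP to the grasp point, in mm); z points along the fingers, y is the direction in which the jaws open and shut (so a half turn about z gives the same grasp; the last joint's range is limited). The gripper opens to 85 mm and grips with 20 to 120 N. Pads are 22 mm wide; open, the fingers measure 114 mm over their backs; the gripper's body (76 mm by 85 mm) begins 54 mm behind the grasp point. The pads swing forward as they close: fully open they stand 13 mm farther back than shut.
Start: joints at [61.037, 40.479, -1.581, 85.061, 1.261, 54.483, -4.326], TCP at [257.223, -514.249, 404.668] pointing down, gripper open.
Joint ranges: [-155.06, 155.06], [-18.47, 123.98], [-90, 86.84], [0, 140.48], [-83.41, 263.41], [0, 116], [-161.91, 161.91]. Speed limits (degrees/s): [108.29, 108.29, 147.25, 147.25, 172.46, 172.46, 172.46].

## Interface

Orientations are given as a 3x3 rotation matrix whose columns are the frame's x, y, z axes.
In Python, from rig import status, viewer, order, bot gives the robot as it stands.
- The arm moves only by the shell command python3 -m inch 'ROWS' [FORCE]. ROWS is JSON, one flat list of numbers, 7 for each row, row after row: the gripper's target within -1 to 1 (fully open at 1, half-way at 0, shut at -1), then the shift along the tool's x, y, z in cm, then the turn, a rotation vector about the tool's x, y, z in rad. In form: [claw, dx, dy, dz, ax, ay, az, claw, dx, dy, dz, ax, ay, az, ...]. A call has 1 to 8 rows; each row shifts and turns the pose as measured when the row begins, along the tool's axes as they then stand; what a row does not reach is not made up. A row lasts 1/12 s, in which the tool goes at most 41.7 mm and 7.16 degrees, less where a joint would pass 70% of its speed; a pose out of reach is approached as far as the arm can. A call is refused whole if a number of a shift passes 4.17 or a number of a turn 0.125, either way. A call with a gripper value outside its range is refused whole. The fingers move at their own pace and stop on an object; FORCE is the grip in N (left out, the last holds). Time passes only in rows, so rows that do not move let the fingers close. It gives the time, the measured TCP pose, the force and the opening at its end, in the units of the state.
- status.read_state(): the state, without advancing time (a new reading comes with each control period).
- viewer.capture(name): name is "scene" or "side" or "wrist"; returns the picture (480x640x3 uint8, blue, green, red); there is no depth.
- viewer.calibration(name): a dict with "fx", "fy", "cx", "cy" (pixels), "k1" (the pictures are not rectified: a ray, as slopes to the right and down, at radius r is drawn at 1 + k1 r^2 times it, then the intrinsics apply), "R" (3x3) and "t" (3): a world point X has camera coordinates R X + t; the wrist camera has in their place "tool_from_camera" (4x4, takes a point from camera to tool coordinates, whose origin is the TCP and whose axes are the flange's). Camera axes: x right, y down, z forward; pixel columns grow to the right and rows downward; lengths in mm; the calibration is good to about 2 mm. A picture is of the moment at which its call begins: read the wrist's pose just before it. calibration takes no time and is no camera call.
- order.close_job(): hands the job in, once; it reports no verdict.
The state is a dict: "t": time; "joint_positions": joint angles; "joint_vel": joint speeds; "tau": joint torques, N m; "tcp_pos": TCP position; "tool_rot": TCP orientation; "contact_force": force on the tool from outside, world axes, zero at the start; "moment": the same for the moment, N m; "finger_gap": opening from 0.0 (shut) to 1.0 (fully open).
Only numpy, scipy, OpenCV 4.12 (cv2) and the standard library are available. Lean on these libraries where they do the work, as an engineer would, in place of code of your own. Each camera call takes 0.05 s, during which the arm holds its last target. There are 200 camera calls.

## Task

The yellow rocker bar is already lying between the two ears of the grey printed bracket with its hole under theirs. Take the red-knobbed long hinge pin out of the white rack and push it straight down through the upper ear, the rocker and the lower ear until its knob sits on the upper ear, keeping hold of it until it is down; then let go. Leave the short blue-knobbed pin in the rack.

Things in the scene. Friction and masses are not known exactly. Their poses are not given: they have to be found in the camera images.
- long_pin_grip (a point): Centre of the long pin's red knob (cylinder, 36 mm diameter, 46 mm tall), half-way up; z up along the pin. Loose, 70 g. A steel shaft of 14 mm diameter runs 66 mm down from the knob, its last 12 mm tapering to a 6 mm tip (tip 89 mm below this point). It hangs in an 18 mm hole of the white rack, knob resting on the rack's top, 85 mm above the table. Grip the knob from above, any yaw.
- ear_hole (a point): Centre of the hole's mouth on the top face of the fixed grey bracket's upper ear, 90 mm above the table; z up. Hole 22 mm wide, mouth chamfered 4 mm; ear 12 mm thick, then a 16 mm gap, then a 14 mm lower ear with the same hole in line, 38 mm of free space below. A wall joins the ears on this frame's -x side, not above the ear. Pin home: its knob's centre is 23 mm above this point.
- rocker_eye (a point): Centre of the 24 mm round hole in the middle of the yellow rocker bar, half-way through it. The bar is 150 mm long (its y axis), 40 mm wide, 12 mm thick, loose, and lies flat on the lower ear, 4 mm under the upper ear, sticking out on both sides. Its hole starts within about 2 mm of the ears' axis.
- short_pin_grip (a point): Centre of the short pin's blue knob (the wrong pin): the same 36 mm by 46 mm knob, but a shaft only 30 mm long, too short to reach the lower ear. It hangs in the rack's other hole, 110 mm from the red one.
Not all that is in view belongs to the job. Of the things that look like the part that bears long_pin_grip, the smallest one is meant.

How it is judged (in metres and radians):
On the way, in this order (a step that is already met when the one before it is completed fails the run):
1. the red-knobbed pin is held, lifted clear of the rack (height (world z) of long_pin_grip above 0.172 m and contact force between the fingers and long_pin above 0.5 N), for 0.1 s.
2. still held, the pin is through both ears, its knob within 12 mm of the upper ear (z of long_pin_grip in the frame of ear_hole below 0.035 m and horizontal distance between long_pin_grip and ear_hole below 0.012 m and contact force between the fingers and long_pin above 0.5 N), for 0.1 s.
At the end, for the whole second after the job is handed in: The red pin rests in the bracket: knob underside within 6 mm of the upper ear, knob within 10 mm sideways of the hole centre, within 10 degrees of upright; the rocker is between the ears, its hole within 12 mm of theirs; the blue knob is within 30 mm of its start (z of long_pin_grip in the frame of ear_hole between 0.017 and 0.029 m and horizontal distance between long_pin_grip and ear_hole below 0.01 m and angle between long_pin_grip's own z axis and vertical below 0.175 rad and horizontal distance between rocker_eye and ear_hole below 0.012 m and z of rocker_eye in the frame of ear_hole between -0.032 and -0.012 m and linear speed of long_pin below 0.02 m/s and distance of short_pin_grip from where it was at the start of the episode below 0.03 m); the robot touches nothing.
It fails at once if the blue-knobbed short pin is taken out of the rack or knocked (moved more than 30 mm) (distance of short_pin_grip from where it was at the start of the episode above 0.03 m).
It also fails if it takes over 42 s, if anything falls off the work surface, if the arm or the gripper's body presses on something with over 40 N, if the wrist force passes 120 N, or if a joint passes its speed limit or range.

## Working session

There is one attempt and no reset: what is moved stays moved. The work goes in short steps, Python scripts to look and compute and a shell command to move; the robot and the scene stay as the last step left them, time stands still between calls to the robot, and variables do not carry over. Pictures are saved under pics/ and viewed, and the job is handed in when it is done.

```bash
ls; mkdir -p pics
python3 - <<'E'
from rig import status, viewer, order, bot
import cv2
s=status.read_state();print(s, bot.tcp_to_grasp)
for n in("scene","side"):
    cv2.imwrite(f"pics/{n}0.png",viewer.capture(n)); print(viewer.calibration(n))
print(viewer.calibration("wrist"))
E
```

```text
pics
{'t': 0.0, 'joint_positions': array([61.03532375, 40.51218648, -1.58418951, 85.08509414,  1.26180612,
       54.48220262, -4.32474838]), 'joint_vel': array([-0.03729009,  0.02899519,  0.11808084,  0.10975804,  0.01329423,
        0.02610631,  0.03974636]), 'tau': array([ 1.77177379e-03, -8.83225107e+01,  1.23558439e+00, -2.36175138e+01,
        1.70353329e-02,  6.68130015e-03, -4.36895209e-05]), 'tcp_pos': array([ 257.21771751, -514.16998686,  404.24164722]), 'tool_rot': array([[ 8.94320531e-01,  4.47426557e-01, -5.13957734e-04],
       [ 4.47426851e-01, -8.94320022e-01,  9.54601762e-04],
       [-3.25285122e-05, -1.08367844e-03, -9.99999412e-01]]), 'contact_force': array([ 0.5755359 , -0.30275481,  0.2853312 ]), 'moment': array([ 0.00886983, -0.01202338,  0.02378077]), 'finger_gap': 1.0039690668641033} 154.70000000000002
{'fx': 600.0558652517875, 'fy': 600.0558652517875, 'cx': 324.19544718768543, 'cy': 243.35672852792766, 'k1': -0.14234165616373373, 'R': array([[-0.27409503,  0.96163869, -0.01108817],
       [ 0.78201374,  0.21615622, -0.58457762],
       [-0.55975568, -0.16890
[... 211 characters left out ...]
 'R': array([[-0.97588759, -0.21810373,  0.00861253],
       [-0.16147112,  0.69481513, -0.70082738],
       [ 0.14686895, -0.68531941, -0.71327892]]), 't': array([504.48772946, 144.97854394, 864.00983483])}
{'fx': 374.82251945010137, 'fy': 374.82251945010137, 'cx': 324.3626091240314, 'cy': 240.9994486288963, 'k1': -0.08109623975040631, 'tool_from_camera': array([[-1.77119945e-04, -9.58612127e-01, -2.84715223e-01,
         7.15615465e+01],
       [ 9.99999962e-01, -2.30561922e-04,  1.54187454e-04,
        -7.67392272e-01],
       [-2.13450452e-04, -2.84715185e-01,  9.58612131e-01,
         2.96674566e+01],
       [ 0.00000000e+00,  0.00000000e+00,  0.00000000e+00,
         1.00000000e+00]])}
```

View pics/scene0.png

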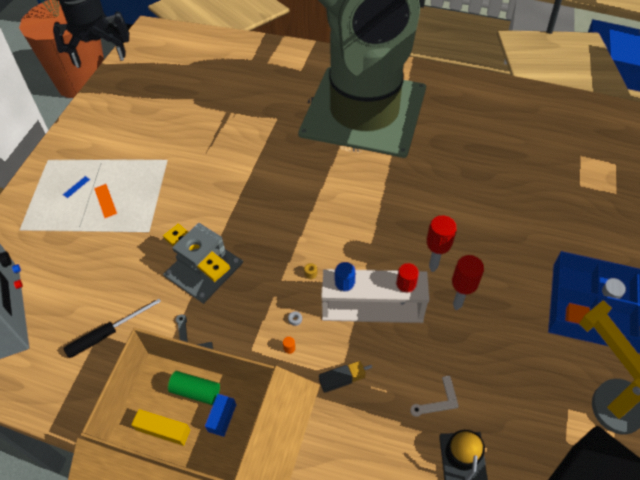

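View pics/side0.png

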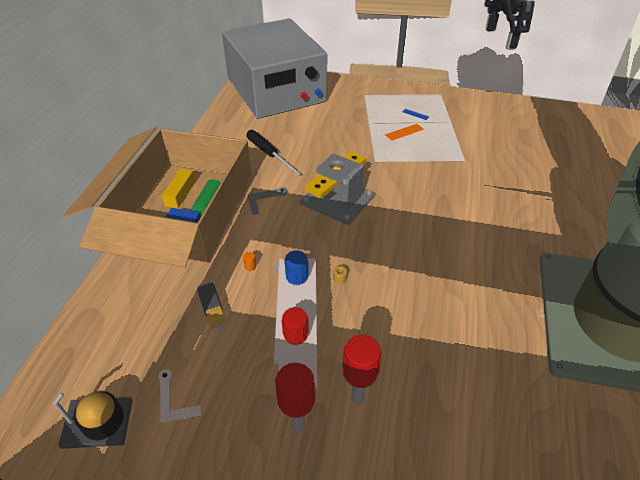

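Candidates for the red pin: the scene view has red knobs at (408,277) in the rack, (441,233) and (468,273), both larger and standing outside the rack. The blue knob at (345,276) is the wrong pin. I choose (408,277), the smallest and the one in the rack, and will check it in close crops.

```bash
cat > h.py <<'E'
import numpy as np, cv2
from rig import status, viewer, bot
from scipy.optimize import least_squares
def cam(n,s=None):
    c=viewer.calibration(n); K=np.array([[c['fx'],0,c['cx']],[0,c['fy'],c['cy']],[0,0,1]]); D=np.array([c['k1'],0,0,0,0.])
    if n=="wrist":
        T=np.eye(4);T[:3,:3]=s['tool_rot'];T[:3,3]=s['tcp_pos'];W=np.linalg.inv(T@c['tool_from_camera']);return K,D,W[:3,:3],W[:3,3]
    return K,D,c['R'],c['t']
def proj(C,X): return cv2.projectPoints(np.atleast_2d(np.float64(X)),cv2.Rodrigues(C[2])[0],C[3],C[0],C[1])[0][:,0]
def ray(C,uv):
    p=cv2.undistortPoints(np.float64([[uv]]),C[0],C[1])[0,0]; return -C[2].T@C[3], C[2].T@np.array([p[0],p[1],1])
def atz(C,uv,z): o,d=ray(C,uv); return o+d*(z-o[2])/d[2]
def crop(src,dst,x,y,w,h,k):
    cv2.imwrite(dst,cv2.resize(cv2.imread(src)[y:y+h,x:x+w],None,fx=k,fy=k,interpolation=cv2.INTER_CUBIC))
E
python3 - <<'E'
from h import *
a=cv2.imread("pics/scene0.png");b=cv2.imread("pics/side0.png")
r=lambda i,x,y,w,h,k:cv2.resize(i[y:y+h,x:x+w],None,fx=k,fy=k,interpolation=cv2.INTER_CUBIC)
top=np.hstack([r(a,310,240,130,90,3),r(a,150,210,100,90,3)])
bot_=np.hstack([r(b,265,240,130,100,3),r(b,290,135,100,100,3)])
cv2.imwrite("pics/c0.png",np.vstack([top,bot_]))
S,D=cam("scene"),cam("side")
print("red top",atz(S,(408,271),131),atz(D,(295,314),131));print("ear",atz(S,(200,245),90),atz(D,(337,167),90))
E
```

```text
red top [521.73671563 200.50147819 131.        ] [520.18273417 196.51725149 131.        ]
ear [ 541.38189193 -188.47113882   90.        ] [ 541.41731601 -194.63093264   90.        ]
```

View pics/c0.png

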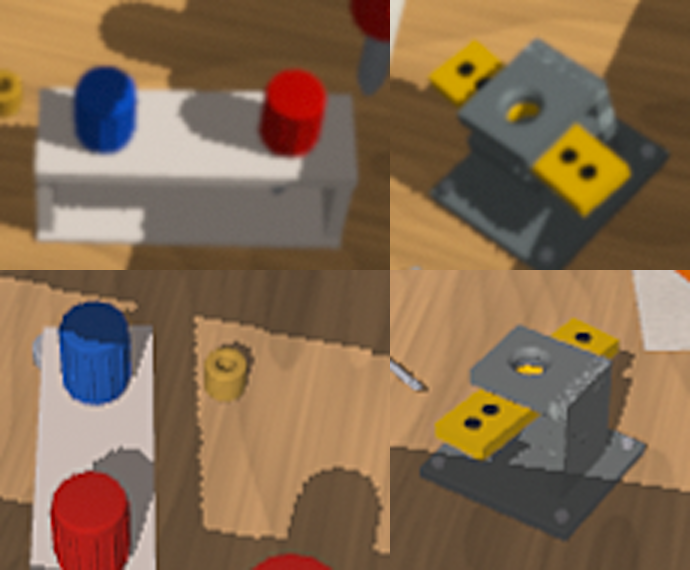

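```bash
cat >> h.py <<'E'
def tri(obs):
    A=np.zeros((3,3));b=np.zeros(3);L=[]
    for C,uv in obs:
        o,d=ray(C,uv);d=d/np.linalg.norm(d);P=np.eye(3)-np.outer(d,d);A+=P;b+=P@o;L.append((P,o))
    x=np.linalg.solve(A,b);return x,[np.linalg.norm(P@(x-o)) for P,o in L]
E
python3 - <<'E'
from h import *
S,D=cam("scene"),cam("side")
for n,a,b in (("red",(408,269),(295,315)),("blue",(345,267),(296.5,256)),("ear",(194,245.5),(337,165.5)),("big1 top",(442,222),(362.5,347)),("big1 foot",(435,267),(358,401)),("big2top",(469,263),(295,375)),("big2foot",(458,305),(297,428))):
    print(n,tri([(S,a),(D,b)]))
print(atz(S,(408,269),131),atz(D,(295,315),131),atz(S,(194,245.5),90),atz(D,(337,165.5),90))
E
```

```text
red (array([519.21998409, 199.75698721, 133.30374542]), [np.float64(0.0024094144617530706), np.float64(0.002409414461572583)])
blue (array([545.36855188,  93.83742356, 135.13704345]), [np.float64(0.019661091879314238), np.float64(0.01966109187934185)])
ear (array([ 543.32218112, -200.90594908,   87.82053517]), [np.float64(0.9376811330004345), np.float64(0.9376811330003759)])
big1 top (array([417.54674921, 240.57364205, 152.08317729]), [np.float64(1.1982052432013566), np.float64(1.1982052432014516)])
big1 foot (array([416.84983815, 245.85339106,  11.25945929]), [np.float64(1.5489753656529734), np.float64(1.5489753656529621)])
big2top (array([491.74044259, 299.21335984, 151.66465719]), [np.float64(0.008904143379920614), np.float64(0.0089041433799994)])
big2foot (array([492.76641717, 304.52132135,  12.07425808]), [np.float64(0.052696954373341244), np.float64(0.05269695437354082)])
[517.66557102 199.68665579 131.        ] [519.73876089 198.16468725 131.        ] [ 545.52058947 -199.08418371   90.        ] [ 542.41056308 -199.37646018   90.        ]
```

Checks agree: the red and blue knobs are 109 mm apart (expected 110), the red top is at z≈133 mm (expected 131), and the ear is at z≈88 mm (expected 90). The two larger pins stand about 105 mm away. I now swing round the base towards the pin.

```bash
python3 -m inch '[1,4,-0.14,0,0,0,-0.07, 1,4,-0.14,0,0,0,-0.07, 1,4,-0.14,0,0,0,-0.07, 1,4,-0.14,0,0,0,-0.07, 1,4,-0.14,0,0,0,-0.07, 1,4,-0.14,0,0,0,-0.07, 1,4,-0.14,0,0,0,-0.07, 1,4,-0.14,0,0,0,-0.07]'
```

```text
t: 0.77
tcp_pos: [492.0, -297.8, 400.6]
tool_rot: [[0.514, 0.858, -0.007], [0.858, -0.514, -0.0], [-0.004, -0.006, -1.0]]
contact_force: [-0.1, -0.5, -0.0]
finger_gap: 0.999
```

```bash
python3 -m inch '[1,4,-0.14,0,0,0,-0.07, 1,4,-0.14,0,0,0,-0.07, 1,4,-0.14,0,0,0,-0.07, 1,4,-0.14,0,0,0,-0.07, 1,4,-0.14,0,0,0,-0.07, 1,4,-0.14,0,0,0,-0.07, 1,4,-0.14,0,0,0,-0.07, 1,4,-0.14,0,0,0,-0.07]'; python3 -m inch '[1,4,-0.14,0,0,0,-0.07, 1,4,-0.14,0,0,0,-0.07, 1,4,-0.14,0,0,0,-0.07, 1,4,-0.14,0,0,0,-0.07,  1,0,0,0,0,0,0,1,0,0,0,0,0,0]'
```

```text
t: 1.43
tcp_pos: [572.8, 20.8, 397.5]
tool_rot: [[-0.049, 0.999, -0.009], [0.999, 0.049, 0.0], [0.001, -0.009, -1.0]]
contact_force: [0.8, 0.2, 0.2]
finger_gap: 0.995
t: 1.93
tcp_pos: [537.7, 192.5, 396.2]
tool_rot: [[-0.352, 0.936, -0.013], [0.936, 0.352, 0.004], [0.008, -0.011, -1.0]]
contact_force: [1.4, -1.0, 0.6]
finger_gap: 1.002
```

```bash
cat >> h.py <<'E'
def snap(name,fn):
    s=status.read_state(); im=viewer.capture(name); cv2.imwrite(fn,im); np.save(fn+".npy",s,allow_pickle=True); return s,im
def load(fn): return np.load(fn+".npy",allow_pickle=True).item()
def plan(xy,z=None,yaw=None):
    """shift (cm, tool axes) bringing grasp-axis tool upright over xy; turn to upright"""
    s=status.read_state();R=s['tool_rot'];p=s['tcp_pos']
    t=np.array([xy[0],xy[1],p[2] if z is None else z])
    # upright target keeping x heading
    z_=np.array([0,0,-1.]);x=R[:,0]-R[:,0]@z_*z_;x/=np.linalg.norm(x)
    if yaw is not None: x=np.array([np.cos(yaw),np.sin(yaw),0])
    T=np.column_stack([x,np.cross(z_,x),z_])
    print("pos",p.round(1),"shift cm",(R.T@(t-p)/10).round(2),"turn",cv2.Rodrigues(R.T@T)[0].ravel().round(4),"F",s['contact_force'].round(1),"gap",round(s['finger_gap'],3),"t",round(s['t'],2))
E
python3 - <<'E'
from h import *
s,im=snap("wrist","pics/w1.png"); C=cam("wrist",s)
print(proj(C,[[519,199,131],[545,93,131],[519,199,85]])); plan((519,199))
E
```

```text
[[306.86544821 229.96950411]
 [291.48400995 372.1253393 ]
 [310.18358791 215.08096942]]
pos [537.5 192.8 396.3] shift cm [ 1.23 -1.51  0.03] turn [-0.0105 -0.0092  0.    ] F [-0.4  2.5 -0.2] gap 0.997 t 1.98
```

View pics/w1.png

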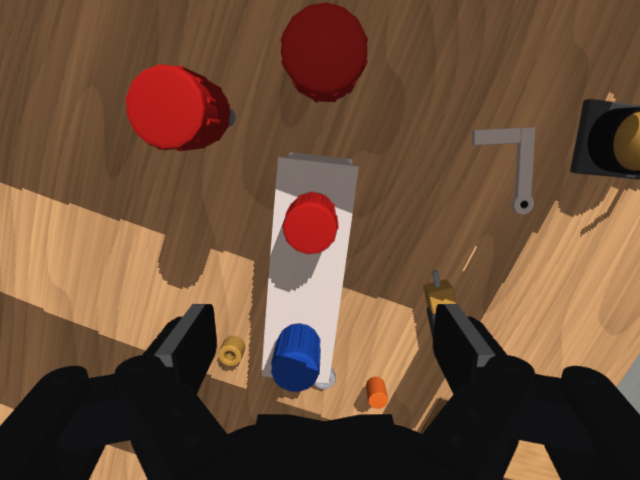

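The wrist picture shows the small red knob in the rack at (311,226), against a prediction of (307,230). The blue knob is at (296,358), and the two big reds are at (175,107) and (324,52), well clear of the fingers.

```bash
python3 -m inch '[1,0.6,-0.75,0,-0.01,-0.009,0, 1,0.6,-0.75,1.5,0,0,0, 1,0,0,2,0,0,0, 1,0,0,1,0,0,0, 1,0,0,0,0,0,0, 1,0,0,0,0,0,0]'
python3 - <<'E'
from h import *
s=load("pics/w1.png");print(atz(cam("wrist",s),(311,226),131))
s,im=snap("wrist","pics/w2.png"); C=cam("wrist",s)
print(proj(C,[[519,199,131]])); plan((519,199))
E
```

```text
t: 2.48
tcp_pos: [520.4, 193.6, 349.9]
tool_rot: [[-0.342, 0.94, 0.001], [0.94, 0.342, -0.002], [-0.002, -0.0, -1.0]]
contact_force: [-0.1, -0.8, -0.1]
finger_gap: 1.001
[520.62194784 202.42583051 131.        ]
[[327.13553454 260.46934461]]
pos [520.5 193.5 350. ] shift cm [ 0.56  0.05 -0.  ] turn [0.     0.0022 0.    ] F [ 0.2 -0.9 -0.3] gap 0.999 t 2.53
```

View pics/w2.png

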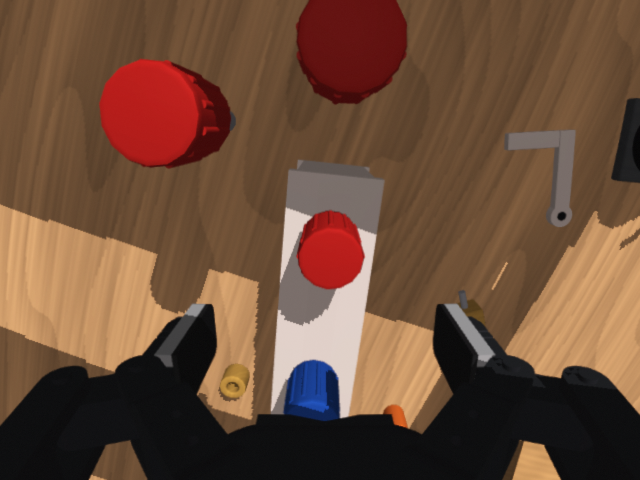

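```bash
python3 -m inch '[1,0.75,0.2,1,0,0.002,0, 1,0,0,2,0,0,0, 1,0,0,2,0,0,0, 1,0,0,1.5,0,0,0, 1,0,0,1,0,0,0, 1,0,0,0.3,0,0,0, 1,0,0,0,0,0,0]'
python3 - <<'E'
from h import *
plan((520.6,201.5),268)
snap("side","pics/s2.png");snap("scene","pics/sc2.png")
crop("pics/s2.png","pics/s2c.png",230,200,200,200,3)
E
```

```text
t: 3.12
tcp_pos: [521.2, 203.2, 269.6]
tool_rot: [[-0.339, 0.941, 0.005], [0.941, 0.339, 0.004], [0.002, 0.006, -1.0]]
contact_force: [0.7, 0.5, 0.8]
finger_gap: 0.999
pos [521.2 203.2 269.6] shift cm [-0.14 -0.11  0.16] turn [ 0.0063 -0.0017 -0.    ] F [0.7 0.5 0.8] gap 0.999 t 3.12
```

View pics/s2c.png

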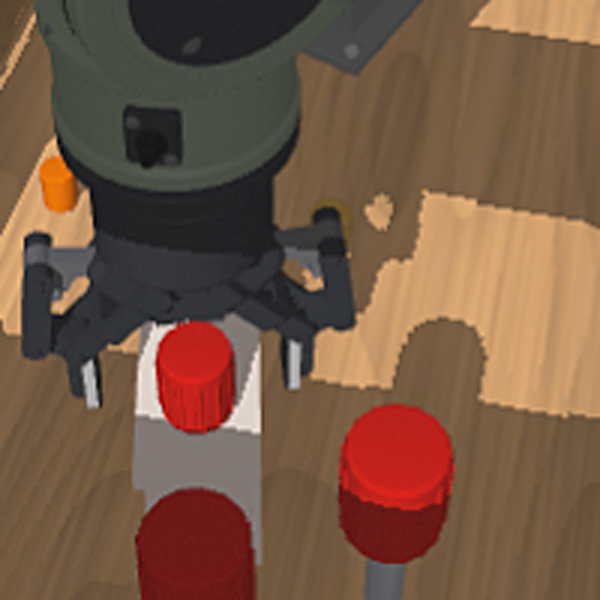

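The crop shows the knob between the open pads, at about (195,375) in the crop, centred, with nothing touched. I straighten the tool and close.

```bash
python3 -m inch '[1,-0.1,0,0.1,0.006,-0.002,0, -1,0,0,0,0,0,0, -1,0,0,0,0,0,0, -1,0,0,0,0,0,0, -1,0,0,0,0,0,0, -1,0,0,0,0,0,0, -1,0,0,0,0,0,0,-1,0,0,0,0,0,0]' 60
python3 - <<'E'
from h import *
plan((520.6,201.5),268)
s,_=snap("wrist","pics/w3.png")
E
```

```text
t: 3.88
tcp_pos: [522.1, 202.2, 272.4]
tool_rot: [[-0.338, 0.941, 0.004], [0.941, 0.338, 0.001], [-0.0, 0.004, -1.0]]
contact_force: [-0.1, -0.0, -0.9]
finger_gap: 0.403
pos [522.1 202.2 272.4] shift cm [-0.02 -0.17  0.44] turn [0.0045 0.0004 0.    ] F [-0.1 -0.  -0.9] gap 0.403 t 3.88
```

View pics/w3.png

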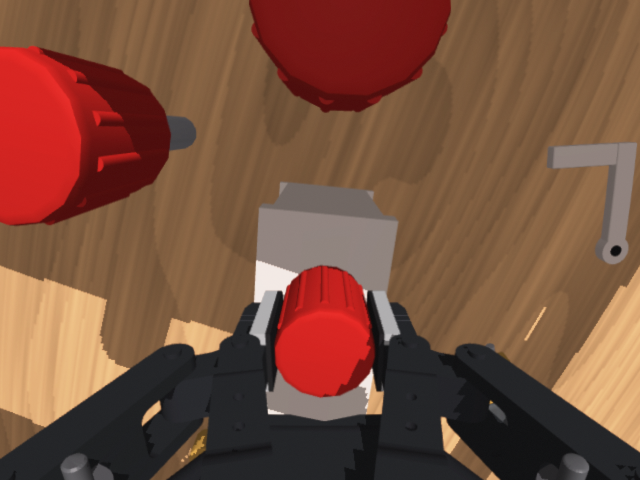

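Gripped with gap 0.40 (about 34 mm, consistent with the 36 mm knob). I lift it.

```bash
python3 -m inch '[-1,0,0,-1,0.004,0,0, -1,0,0,-2,0,0,0, -1,0,0,-2,0,0,0, -1,0,0,-2,0,0,0, -1,0,0,-2,0,0,0, -1,0,0,-2,0,0,0, -1,0,0,-1,0,0,0,-1,0,0,0,0,0,0]'
python3 - <<'E'
from h import *
plan((544,-199))
s,_=snap("wrist","pics/w4.png");C=cam("wrist",s)
R,p=s['tool_rot'],s['tcp_pos']
for L in (136,140): print(proj(C,[p+R@[a,0,L] for a in (-18,0,18)]))
E
```

```text
t: 4.6
tcp_pos: [521.8, 202.3, 396.6]
tool_rot: [[-0.339, 0.941, -0.002], [0.941, 0.339, -0.001], [-0.0, -0.002, -1.0]]
contact_force: [-0.4, 0.7, -0.6]
finger_gap: 0.402
pos [521.8 202.3 396.6] shift cm [-3.851e+01 -1.150e+01  3.000e-02] turn [-0.0023  0.     -0.    ] F [-0.4  0.7 -0.6] gap 0.402 t 4.6
[[327.22007122 405.46381743]
 [327.35282008 361.42943644]
 [327.4904936  312.56870056]]
[[327.14011873 397.72813292]
 [327.26392778 354.54544739]
 [327.39196543 306.83267564]]
```

View pics/w4.png

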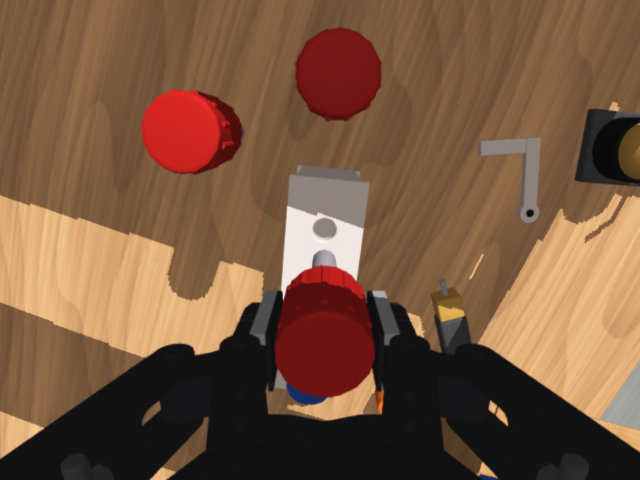

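The picture shows the pin held, hanging straight, with its rack hole empty at (324,229) and the blue knob still in place behind it. I raise it 4 cm more to clear the blue knob, then swing to the bracket.

```bash
python3 -m inch '[-1,0,0,-2,-0.002,0,0, -1,0,0,-2,0,0,0, -1,-3,0,0,0,0,0.05, -1,-4,0.03,0,0,0,0.07, -1,-4,0.03,0,0,0,0.07, -1,-4,0.03,0,0,0,0.07, -1,-4,0.03,0,0,0,0.07, -1,-4,0.03,0,0,0,0.07]' && python3 -m inch '[-1,-4,0.03,0,0,0,0.07, -1,-4,0.03,0,0,0,0.07, -1,-4,0.03,0,0,0,0.07, -1,-3,0.03,0,0,0,0.07, -1,0,0,0,0,0,0, -1,0,0,0,0,0,0]'
python3 - <<'E'
from h import *
plan((544,-199))
snap("wrist","pics/w5.png")
E
```

```text
t: 5.32
tcp_pos: [564.9, -22.5, 428.5]
tool_rot: [[0.054, 0.998, -0.01], [0.999, -0.054, 0.002], [0.001, -0.01, -1.0]]
contact_force: [0.3, 0.1, -0.6]
finger_gap: 0.406
t: 5.82
tcp_pos: [539.1, -186.3, 420.6]
tool_rot: [[0.357, 0.934, -0.019], [0.934, -0.357, -0.002], [-0.009, -0.017, -1.0]]
contact_force: [1.0, 1.0, -1.0]
finger_gap: 0.407
pos [ 539.1 -186.3  420.6] shift cm [-1.02  0.91 -0.01] turn [-0.0173  0.0086 -0.0001] F [ 1.  1. -1.] gap 0.407 t 5.82
```

View pics/w5.png

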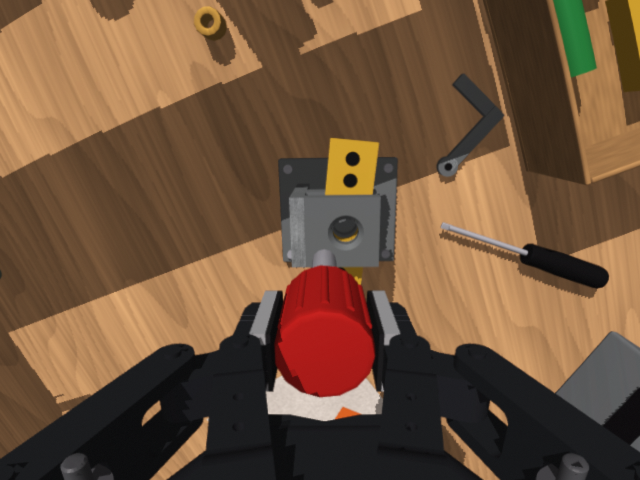

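Wrist view: ear hole mouth at (346,232), bracket and rocker clear, with the pin tip in front.

```bash
python3 -m inch '[-1,0,0,0,-0.017,0.008,0, -1,0,0,0,0,0,0,-1,0,0,0,0,0,0]'
python3 - <<'E'
from h import *
s=load("pics/w5.png");print(atz(cam("wrist",s),(346,232),90))
s,_=snap("wrist","pics/w6.png"); C=cam("wrist",s)
crop("pics/w6.png","pics/w6c.png",260,120,160,180,3)
plan((544,-199)); print(proj(C,[544,-199,90]))
E
```

```text
t: 6.12
tcp_pos: [539.7, -184.3, 419.1]
tool_rot: [[0.354, 0.935, -0.0], [0.935, -0.354, 0.0], [0.0, -0.0, -1.0]]
contact_force: [0.7, -0.9, -1.0]
finger_gap: 0.402
[ 545.20604567 -201.54060428   90.        ]
pos [ 539.7 -184.2  419.1] shift cm [-1.23  0.92 -0.  ] turn [-0.0005 -0.0003  0.    ] F [ 0.4 -0.2 -1.1] gap 0.409 t 6.17
[[337.03350215 235.95441967]]
```

View pics/w6c.png

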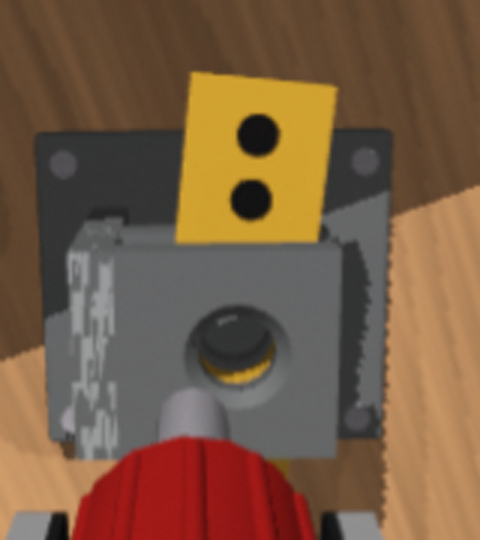

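```bash
python3 - <<'E'
from h import *
s=load("pics/w6.png");print(atz(cam("wrist",s),(339.7,238.7),90)); plan((545.8,-202),355)
E
python3 -m inch '[-1,-0.7,0.6,0,0,0,0, -1,-0.7,0.6,0.5,0,0,0, -1,0,0,1.5,0,0,0, -1,0,0,2,0,0,0, -1,0,0,1.5,0,0,0, -1,0,0,0.5,0,0,0,-1,0,0,0,0,0,0]';python3 - <<'E'
from h import *
plan((545.8,-202),355)
s,_=snap("wrist","pics/w7.png")
snap("side","pics/s7.png");snap("scene","pics/sc7.png")
r=lambda i,x,y,w,h,k:cv2.resize(cv2.imread(i)[y:y+h,x:x+w],None,fx=k,fy=k,interpolation=cv2.INTER_CUBIC)
cv2.imwrite("pics/c7.png",np.hstack([r("pics/s7.png",280,80,110,150,3.6),r("pics/sc7.png",145,160,110,150,3.6)]))
R,p=s['tool_rot'],s['tcp_pos']
for n in("side","scene"): print(n,proj(cam(n),[p+R@[0,0,253],[545.8,-202,90],p+R@[0,0,164]]))
E
```

```text
[ 545.25732134 -202.01259202   90.        ]
pos [ 539.7 -184.2  419.1] shift cm [-1.45  1.2   6.41] turn [-0.0005 -0.0003  0.    ] F [ 0.4 -0.2 -1.1] gap 0.409 t 6.17
t: 6.75
tcp_pos: [548.4, -204.9, 355.8]
tool_rot: [[0.351, 0.936, 0.002], [0.936, -0.351, -0.001], [-0.0, 0.002, -1.0]]
contact_force: [-0.5, 0.1, -0.6]
finger_gap: 0.401
pos [ 548.4 -204.9  355.8] shift cm [ 0.18 -0.34  0.08] turn [0.0019 0.0003 0.    ] F [-0.5  0.1 -0.6] gap 0.401 t 6.75
side [[334.59735951 158.1299895 ]
 [335.60375738 164.47488336]
 [335.55906939 119.35172907]]
scene [[189.07993714 242.16809373]
 [192.5310721  245.28055043]
 [179.42769225 212.26397826]]
```

View pics/c7.png

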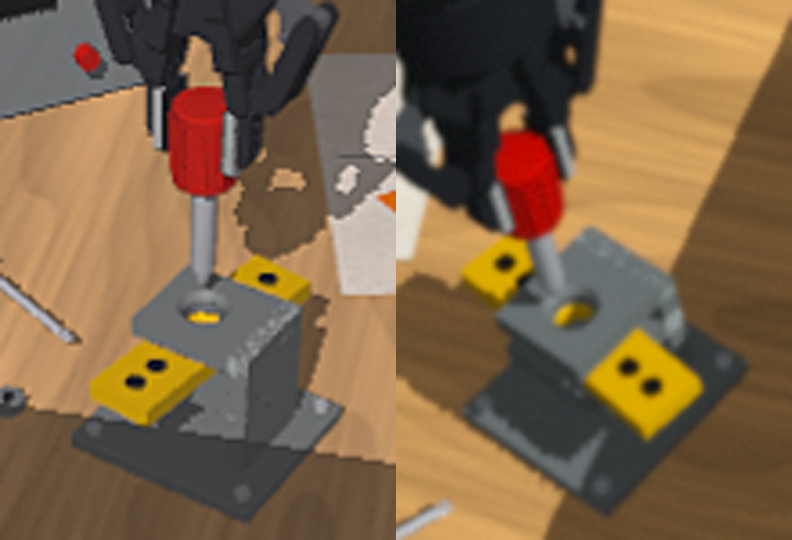

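Move overshot about 4 mm. I correct that and look again.

```bash
python3 -m inch '[-1,0.1,-0.2,0.1,0.002,0,0, -1,0.08,-0.14,0.1,0,0,0,-1,0,0,0,0,0,0,-1,0,0,0,0,0,0]';python3 - <<'E'
from h import *
plan((545.8,-202),343)
s,_=snap("wrist","pics/w8.png")
snap("side","pics/s8.png");snap("scene","pics/sc8.png")
r=lambda i,x,y,w,h,k:cv2.resize(cv2.imread(i)[y:y+h,x:x+w],None,fx=k,fy=k,interpolation=cv2.INTER_CUBIC)
cv2.imwrite("pics/c8.png",np.hstack([r("pics/s8.png",310,125,50,60,8),r("pics/sc8.png",170,210,50,60,8)]))
R,p=s['tool_rot'],s['tcp_pos']
for n in("side","scene"): print(n,proj(cam(n),[p+R@[0,0,253],[545.8,-202,90],[548.8,-202,90],[545.8,-199,90]]))
E
```

```text
t: 7.23
tcp_pos: [546.0, -201.5, 357.7]
tool_rot: [[0.351, 0.936, 0.005], [0.936, -0.351, -0.002], [0.0, 0.005, -1.0]]
contact_force: [0.2, 1.1, -0.6]
finger_gap: 0.407
pos [ 546.  -201.5  357.7] shift cm [-0.05 -0.01  1.47] turn [ 0.0054 -0.     -0.    ] F [ 0.2  1.1 -0.6] gap 0.407 t 7.23
side [[335.01324399 158.38541346]
 [335.60375738 164.47488336]
 [334.13026429 164.26363881]
 [335.29160431 165.37315668]]
scene [[190.73749375 241.31356456]
 [192.5310721  245.28055043]
 [191.90625991 246.52980865]
 [193.98279982 245.62598295]]
```

View pics/c8.png

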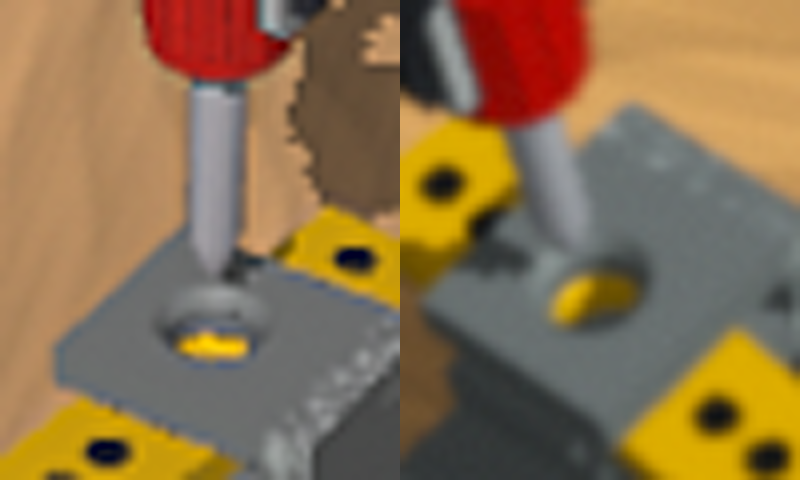

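Both fixed views put the tip over the hole within about 2 mm (the hole slightly more +x). I straighten, shift x by +1 mm, and enter slowly.

```bash
python3 -m inch '[-1,0,0.08,0,0.005,0,0, -1,0,0,0.4,0,0,0, -1,0,0,0.4,0,0,0, -1,0,0,0.4,0,0,0, -1,0,0,0.2,0,0,0,-1,0,0,0,0,0,0]';python3 - <<'E'
from h import *
plan((546.8,-202),330)
s,_=snap("side","pics/s9.png");snap("scene","pics/sc9.png")
r=lambda i,x,y,w,h,k:cv2.resize(cv2.imread(i)[y:y+h,x:x+w],None,fx=k,fy=k,interpolation=cv2.INTER_CUBIC)
cv2.imwrite("pics/c9.png",np.hstack([r("pics/s9.png",310,125,50,60,8),r("pics/sc9.png",170,210,50,60,8)]))
E
```

```text
t: 7.88
tcp_pos: [546.9, -202.0, 341.7]
tool_rot: [[0.351, 0.936, -0.001], [0.936, -0.351, 0.0], [-0.0, -0.001, -1.0]]
contact_force: [-0.2, 0.0, -0.8]
finger_gap: 0.406
pos [ 546.9 -202.   341.7] shift cm [-0.   -0.    1.17] turn [-0.0008  0.     -0.    ] F [-0.2  0.  -0.8] gap 0.406 t 7.88
```

View pics/c9.png

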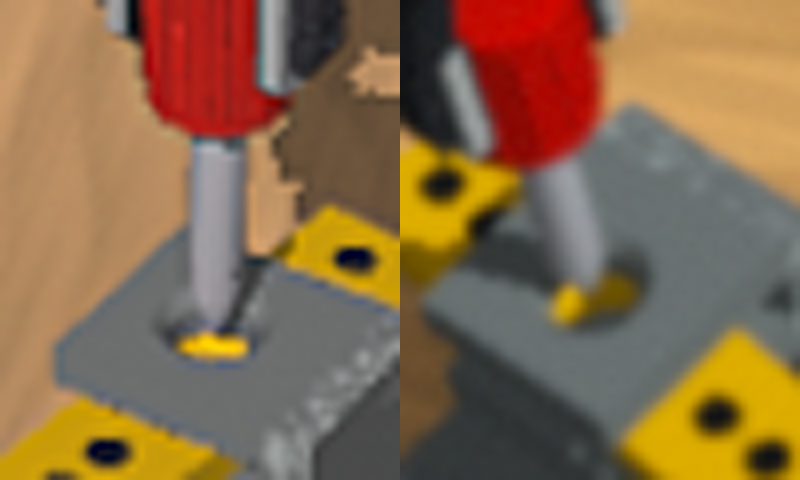

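The tip is centred in the mouth in both views: side tip (215,322) against hole (214,322), scene tip (595,285) against hole (597,287). I descend.

```bash
python3 -m inch '[-1,0,0,0.5,0,0,0, -1,0,0,0.5,0,0,0, -1,0,0,0.5,0,0,0, -1,0,0,0.4,0,0,0, -1,0,0,0,0,0,0]';python3 -c "
from h import *
plan((546.9,-202),278.5)"
```

```text
t: 8.4
tcp_pos: [546.9, -202.0, 321.3]
tool_rot: [[0.351, 0.936, 0.0], [0.936, -0.351, -0.0], [0.0, 0.0, -1.0]]
contact_force: [1.1, 0.8, -0.7]
finger_gap: 0.403
pos [ 546.9 -202.   321.3] shift cm [-0.   -0.    4.28] turn [ 0.0001 -0.     -0.    ] F [ 1.1  0.8 -0.7] gap 0.403 t 8.4
```

```bash
python3 -m inch '[-1,0,0,0.4,0,0,0, -1,0,0,0.4,0,0,0, -1,0,0,0.4,0,0,0, -1,0,0,0.4,0,0,0, -1,0,0,0,0,0,0]';python3 -c "
from h import *
plan((546.9,-202),278.5)"
```

```text
t: 8.82
tcp_pos: [546.9, -202.0, 303.4]
tool_rot: [[0.351, 0.936, -0.0], [0.936, -0.351, 0.0], [0.0, -0.0, -1.0]]
contact_force: [-0.1, -0.1, -1.4]
finger_gap: 0.403
pos [ 546.9 -202.   303.4] shift cm [-0.   -0.    2.49] turn [-0. -0.  0.] F [-0.1 -0.1 -1.4] gap 0.403 t 8.82
```

```bash
python3 -m inch '[-1,0,0,0.5,0,0,0, -1,0,0,0.5,0,0,0, -1,0,0,0.5,0,0,0, -1,0,0,0.4,0,0,0, -1,0,0,0.2,0,0,0,-1,0,0,0,0,0,0]';python3 - <<'E'
from h import *
plan((546.9,-202),278.5)
s,_=snap("side","pics/s10.png");snap("scene","pics/sc10.png")
r=lambda i,x,y,w,h,k:cv2.resize(cv2.imread(i)[y:y+h,x:x+w],None,fx=k,fy=k,interpolation=cv2.INTER_CUBIC)
cv2.imwrite("pics/c10.png",np.hstack([r("pics/s10.png",290,110,90,120,4.4),r("pics/sc10.png",150,185,90,120,4.4)]))
E
```

```text
t: 9.32
tcp_pos: [546.9, -201.9, 279.9]
tool_rot: [[0.351, 0.936, -0.0], [0.936, -0.351, 0.0], [0.0, -0.0, -1.0]]
contact_force: [-0.8, -0.2, -1.0]
finger_gap: 0.404
pos [ 546.9 -201.9  279.9] shift cm [-0.01 -0.    0.14] turn [-0.0003 -0.0001  0.    ] F [-0.8 -0.2 -1. ] gap 0.404 t 9.32
```

View pics/c10.png

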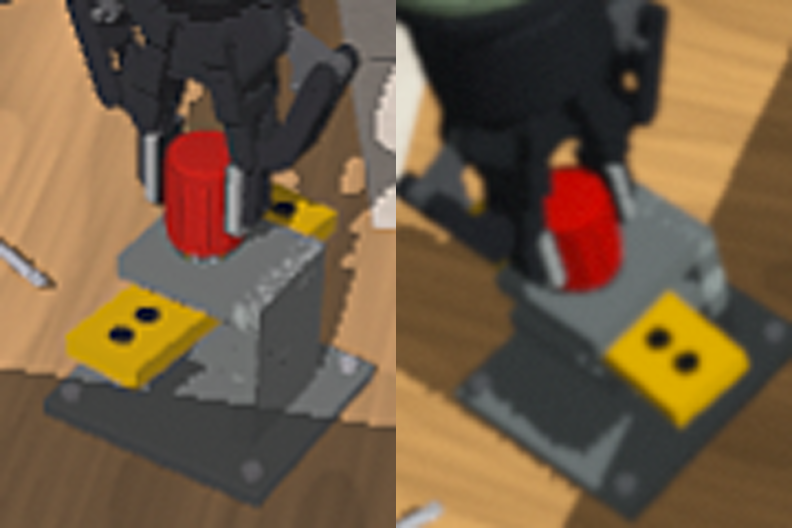

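Home within about 2 mm. The pin is inside all three parts and the knob just above the ear. I push gently to contact, hold, then release.

```bash
python3 -m inch '[-1,0,0,0.15,0,0,0, -1,0,0,0.1,0,0,0, -1,0,0,0.05,0,0,0,-1,0,0,0,0,0,0]'; python3 -m inch '[0,0,0,0,0,0,0,1,0,0,0,0,0,0,1,0,0,0,0,0,0,1,0,0,0,0,0,0,1,0,0,0,0,0,0,1,0,0,0,0,0,0,1,0,0,0,0,0,0]'; python3 -m inch '[1,0,0,-0.5,0,0,0,1,0,0,-1,0,0,0,1,0,0,-2,0,0,0,1,0,0,-2,0,0,0,1,0,0,-2,0,0,0,1,0,0,-2,0,0,0,1,0,0,-1,0,0,0,1,0,0,0,0,0,0]'
python3 - <<'E'
from h import *
snap("side","pics/s11.png");snap("scene","pics/sc11.png");s,_=snap("wrist","pics/w11.png")
r=lambda i,x,y,w,h,k:cv2.resize(cv2.imread(i)[y:y+h,x:x+w],None,fx=k,fy=k,interpolation=cv2.INTER_CUBIC)
cv2.imwrite("pics/c11.png",np.hstack([r("pics/s11.png",300,125,70,100,4),r("pics/sc11.png",160,200,80,100,4),r("pics/w11.png",260,160,130,260,400/260)]))
for n in("side","scene"): print(proj(cam(n),[[546.9,-202,136],[546.9,-202,90]]))
print(s['t'],s['contact_force'])
E
```

```text
t: 9.75
tcp_pos: [547.1, -202.1, 277.7]
tool_rot: [[0.351, 0.936, 0.001], [0.936, -0.351, -0.0], [0.0, 0.001, -1.0]]
contact_force: [-0.5, -0.6, -1.3]
finger_gap: 0.403
t: 10.33
tcp_pos: [547.3, -202.1, 278.2]
tool_rot: [[0.351, 0.936, 0.002], [0.936, -0.351, -0.001], [0.0, 0.002, -1.0]]
contact_force: [0.1, -0.1, 0.3]
finger_gap: 1.0
t: 11.0
tcp_pos: [546.5, -201.7, 393.1]
tool_rot: [[0.351, 0.936, 0.003], [0.936, -0.351, -0.001], [0.001, 0.003, -1.0]]
contact_force: [0.4, -0.7, 0.3]
finger_gap: 0.997
[[335.52476105 145.27178534]
 [335.06332876 164.39739856]]
[[187.56582937 231.06159032]
 [192.30215677 245.73819856]]
11.1 [ 1.20243682  0.29238625 -0.52081551]
```

View pics/c11.png

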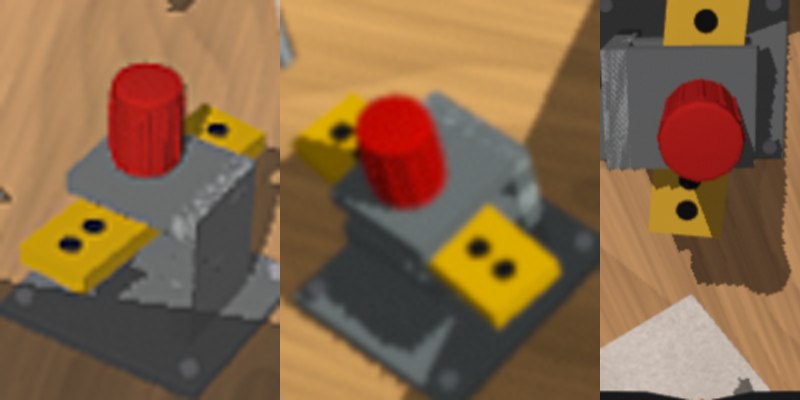

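View pics/sc11.png

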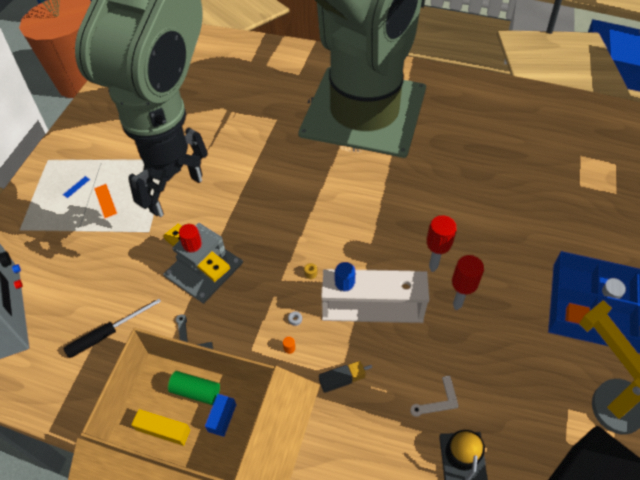

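The pin is upright with its knob on the upper ear at scene (189,238). The rocker is in place, the blue pin is untouched at (345,277), and the gripper is clear.

```bash
python3 -c "
from rig import order
print(order.close_job())"
```

```text
the job is handed in; nothing more can be done
None
```

I took the small red-knobbed pin out of the rack, pushed it straight down through the upper ear, the rocker and the lower ear, and released it only once it was down. The job is handed in; it gave no verdict.

- **Insertion:** the outside force read only about 1 N all the way down, so nothing jammed. I let go at TCP z ≈ 278 mm, against a computed home of 277.4 mm.
- **Final pictures:** the pin stands upright with its knob on the upper ear, the rocker is between the ears, and the blue pin has not visibly moved. The gripper is clear, about 115 mm higher than where it let go, and the clock read about 11 s of the 42 s allowed.
- **Disagreements:** the fixed and wrist cameras differed by 2–4 mm on the pin and hole positions, so I corrected using the tip against the hole in the same pictures. One approach move also overshot by about 4 mm and was corrected before entry.
- **Not measured:** I did not measure the rocker hole's final position, because the knob covers it.

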